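# Touch off the fixture plate that carries the cardboard model

## Robot

A 6-joint arm with a two-finger parallel gripper is mounted at the origin on the work surface. World frame = base frame: x ahead of the robot, y to its left, z up, the work surface at z = 0. Lengths are in m, angles in rad, forces in N, time in s.
With the tool pointing down it reaches from about 0.375 to 0.975 m from the base axis. Payload 3.8 kg.
Tool frame: the origin (TCP) lies at the centre of the arm's flange, where the gripper is bolted on; the fingertips stand 173 mm ahead of it and the grasp point (between the pads) lies 155 mm ahead of it; z points along the fingers, x is the direction in which the jaws open and shut, and the axes are right-handed (so a half turn about z gives the same grasp; the last joint's range is limited). The gripper opens to 85 mm and grips with 20 to 120 N. Pads are 22 mm wide; open, the fingers measure 114 mm over their backs; the gripper's body (76 mm by 85 mm) begins 54 mm behind the grasp point. The pads swing forward as they close: fully open they stand 13 mm farther back than shut.
Start: joints at [-1.317, 0.264, 1.604, -0, 1.274, -0.037], TCP at [0.194, -0.647, 0.405] pointing down, gripper open.
Joint ranges: [-2.63, 2.63], [-0.94, 2.18], [0.31, 2.57], [-1.31, 4.45], [0, 2.66], [-2.55, 2.55]. Speed limits (rad/s): [2.57, 2.57, 3.14, 3.14, 3.14, 3.14].

## Interface

Orientations are given as a unit quaternion [x, y, z, w].
In Python, from workcell import get_state, get_image, camera_params, job_done gives the robot as it stands. The module is installed in compiled form; this text tells all that it offers.
- The arm moves only by the tool carry_out, never from a script. Its argument "rows" is a list of rows, each a list of 7 numbers: the turn, a rotation vector about the tool's x, y, z in degrees, then the shift along the tool's x, y, z in m, then the closure, from -1 (fully open) to 1 (shut). A call has 1 to 10 rows; each row shifts and turns the commanded pose from where the row before left it, along the tool's axes as they then stand; what a row does not reach is not made up. A row lasts 1/8 s, in which the tool goes at most 62.5 mm and 10.7 degrees, less where a joint would pass 70% of its speed; a pose out of reach is approached as far as the arm can. A call with a gripper value outside its range is refused whole. The fingers move at their own pace and stop on an object; "newtons" is the grip in N (left out, the last holds). Time passes only in rows, so rows that do not move let the fingers close. It gives the time, the measured TCP pose, the force and the opening at its end, in the units of the state.
- get_state(): the state, without advancing time (a new reading comes with each control period).
- get_image(name): name is "side" or "top" or "wrist"; returns (picture, depth): 480x640x3 uint8, red, green, blue; 480x640 float32, m along the optical axis (not along the pixel's ray), 0 where there is no reading.
- camera_params(name): a dict with "fx", "fy", "cx", "cy" (pixels), "camera_from_world" (4x4, takes a point from world to camera coordinates). Camera axes: x right, y up, looking along -z (the intrinsics and any distortion apply to the point x, -y, -z); pixel columns grow to the right and rows downward; lengths in m; the calibration is good to about 2 mm. A picture is of the moment at which its call begins: read the wrist's pose just before it. camera_params takes no time and is no camera call; for the wrist camera it gives the pose at the moment of the call.
- job_done(): hands the job in, once; it reports no verdict.
The state is a dict: "time": time; "qpos": joint angles; "qd": joint speeds; "effort": joint torques, N m; "tcp_pos": TCP position; "eef_rot": TCP orientation; "force": force on the tool from outside, world axes, zero at the start; "ft_torque": the same for the moment, N m; "finger_gap": opening from 0.0 (shut) to 1.0 (fully open).
Only numpy, scipy, OpenCV 4.12 (cv2) and the standard library are available. Lean on these libraries where they do the work, as an engineer would, in place of code of your own. Each camera call takes 0.05 s, during which the arm holds its last target.

## Task

Locate the fixture plate that carries the cardboard model by touching off its three sprung studs from above, in the order red, green, blue: press each one gently until it has clearly sunk (about half its travel or more), and let it spring back up before the next. Do not shift the plate, keep off the matching spare plate without a model, and finish clear of everything.

Things in the scene. Friction and masses are not known exactly. Their poses are not given: they have to be found in the camera images.
- stud_red: Work plate's red sprung stud: round red cap, 30 mm across, 8 mm thick, at the corner between the other two. Origin: centre of its top face, 45 mm above the bench when up; z up, x and y along the plate's long and short sides. Sinks at most 8 mm (2 N at first, 7 N fully down), springs back. Work plate: loose aluminium, 200 x 150 x 15 mm, about 1.2 kg, caps centred 20 mm in from its edges.
- stud_green: Work plate's green sprung stud: round green cap, 30 mm across, 8 mm thick, 160 mm from the red one, along the plate's long side. Origin: centre of its top face, 45 mm above the bench when up; z up, x and y along the plate's long and short sides. Sinks at most 8 mm (2 N at first, 7 N fully down), springs back. The plate's cardboard model, 70 x 56 mm, stands to 70 mm above the bench.
- stud_blue: Work plate's blue sprung stud: round blue cap, 30 mm across, 8 mm thick, 110 mm from the red one, along the plate's short side. Origin: centre of its top face, 45 mm above the bench when up; z up, x and y along the plate's long and short sides. Sinks at most 8 mm (2 N at first, 7 N fully down), springs back. The cardboard model stays at least 35 mm from every cap.
- spare_plate: Spare plate, not to be touched: same loose plate and caps (colours, sizes, heights, places) as the work plate, but no cardboard model on it. Origin: centre of its underside; x along its long side, y along its short side. Which plate lies to the left varies.
Mind the look-alikes: they are no part of the job. Leave any orange or turquoise look-alike of the part that bears stud_red alone.

How it is judged:
By the outcome, as a careful person would: the job done as asked, in the order asked, and still so for the second after the job is handed in, with the robot touching nothing.
It also fails if it takes over 38 s, if anything falls off the work surface, if the arm or the gripper's body presses on something with over 40 N, if the wrist force passes 120 N, or if a joint passes its speed limit or range.

## Working session

There is one attempt and no reset: what is moved stays moved. The work goes in short steps, Python scripts to look and compute and a tool call to move; the robot and the scene stay as the last step left them, time stands still between calls to the robot, and variables do not carry over. Pictures are saved under pics/ and viewed, and the job is handed in when it is done.

Besides the shell and the picture viewer there is one more tool, called after "Emit:" as name(argument=value, ...), one argument or row to a line, values as JSON. carry_out: Moves the arm, as the interface text tells. Its arguments: {"type":"object","properties":{"rows":{"type":"array"},"newtons":{"type":"number"}},"required":["rows"]}

```bash
mkdir -p pics; cat > h.py <<'E'
import numpy as np, cv2
from workcell import *
def snap(n,tag):
    p=camera_params(n); im,d=get_image(n)
    cv2.imwrite(f'pics/{tag}.png',im[:,:,::-1]); np.savez(f'pics/{tag}.npz',im=im,d=d,T=p['camera_from_world'],k=[p[q] for q in('fx','fy','cx','cy')])
    return im,d,p
def world(d,p):
    v,u=np.mgrid[:480,:640]
    c=np.stack([(u-p['cx'])/p['fx']*d,-(v-p['cy'])/p['fy']*d,-d,np.ones_like(d)],-1)
    return (c@np.linalg.inv(p['camera_from_world']).T)[...,:3]
E
python3 - <<'E'
from h import *
print(get_state())
for n in('top','side'):
    im,d,p=snap(n,n+'0'); print(n,p)
E
```

```text
{'time': 0.0, 'qpos': array([-1.31692761e+00,  2.64748903e-01,  1.60537593e+00,  2.00860929e-05,
        1.27371459e+00, -3.68903964e-02]), 'qd': array([ 0.00039935, -0.00119149, -0.00143833,  0.00036487,  0.00012541,
       -0.00064843]), 'effort': array([ 1.28276406e-03, -5.15108263e+01, -3.67312467e+01,  2.15581103e-04,
        1.30697750e-02,  7.88703375e-06]), 'tcp_pos': array([ 0.19342903, -0.64632909,  0.40336342]), 'eef_rot': array([ 8.02082377e-01, -5.97212356e-01, -8.69679864e-04, -7.11156651e-04]), 'force': array([-0.80191919, -0.431148  , -0.44095754]), 'ft_torque': array([-0.01265758,  0.02567157, -0.00346033]), 'finger_gap': 0.9983072432755625}
top {'fx': 522.1540210985355, 'fy': 522.1540210985355, 'cx': 314.4214389188093, 'cy': 239.5946278068936, 'camera_from_world': array([[ 0.01152141, -0.99991923,  0.00536659,  0.08088938],
       [ 0.98443408,  0.01228396,  0.1753244 , -0.47128785],
       [-0.17537616,  0.00326307,  0.98449609, -1.3097752 ],
       [ 0.        ,  0.        ,  0.        ,  1.        ]])}
side {'fx': 472.14890212365344, 'fy': 472.14890212365344, 'cx': 321.9238814052239, 'cy': 235.5835509259293, 'camera_from_world': array([[-0.71789839, -0.696073  , -0.01021119,  0.38650219],
       [ 0.4915463 , -0.51723644,  0.70060595, -0.21462523],
       [-0.49295449,  0.49794461,  0.71347532, -0.9670174 ],
       [ 0.        ,  0.        ,  0.        ,  1.        ]])}
```

View pics/top0.png

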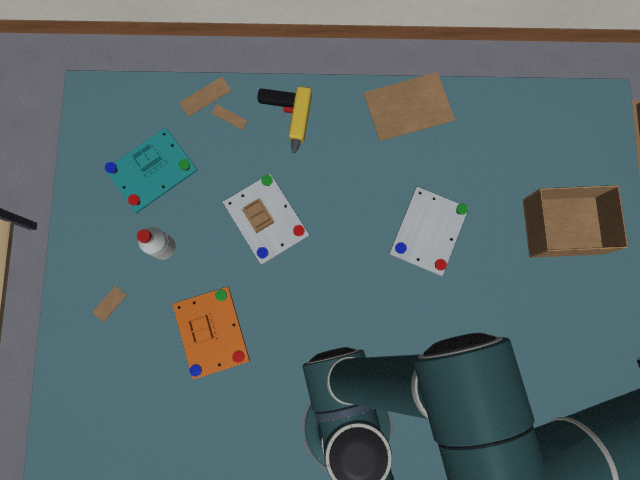

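View pics/side0.png

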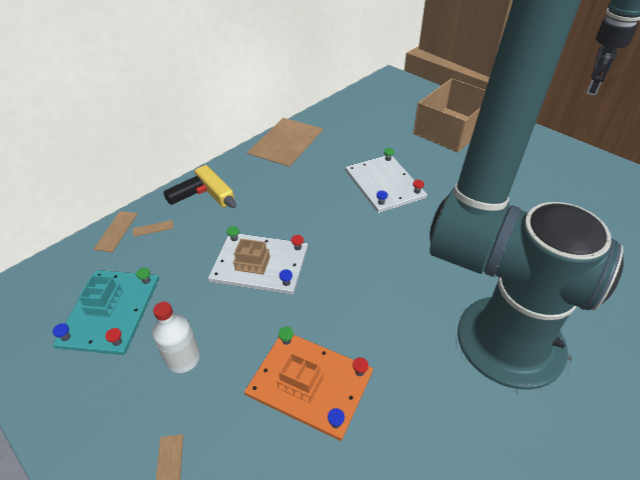

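The work plate is the aluminium plate at the centre of the top view, with the model on it. Its green stud is near (267,180), red near (298,230) and blue near (262,253). The spare is to the right. Next I'll measure the caps.

```bash
cat > m.py <<'E'
from h import *
def caps(im,d,p,box):
    W=world(d,p); hsv=cv2.cvtColor(im,cv2.COLOR_RGB2HSV); h,s,v=[hsv[...,i].astype(int) for i in range(3)]
    ok=(s>140)&(v>60)&(d>0)
    w=W
    inb=(w[...,0]>box[0])&(w[...,0]<box[1])&(w[...,1]>box[2])&(w[...,1]<box[3])
    R={}
    for n,m in(('red',(h<6)|(h>174)),('green',(h>50)&(h<75)),('blue',(h>110)&(h<130))):
        m=(m&ok&inb).astype('uint8'); k,l,st,c=cv2.connectedComponentsWithStats(m)
        if k<2: continue
        i=1+st[1:,4].argmax(); q=W[l==i]; z=np.median(q[:,2]);
        top=q[abs(q[:,2]-np.percentile(q[:,2],70))<.004]
        # ray through outline centre onto z=.045
        cont,_=cv2.findContours((l==i).astype('uint8'),cv2.RETR_EXTERNAL,cv2.CHAIN_APPROX_NONE)
        R[n]=(c[i].round(1),st[i,4],top.mean(0).round(4),np.ptp(top,axis=0).round(3))
    return R
E
python3 - <<'E'
from m import *
class P(dict):pass
for n in('top','side'):
    z=np.load(f'pics/{n}0.npz'); p=dict(zip(('fx','fy','cx','cy'),z['k'])); p['camera_from_world']=z['T']
    W=world(z['d'],p)
    if n=='top': print(W[230,298],W[180,267],W[253,262])
    R=caps(z['im'],z['d'],p,(.38,.8,.05,.35))
    for k,v in R.items(): print(n,k,*v)
    g=[R[k][2] for k in('red','green','blue')]
    print(np.linalg.norm(g[1]-g[0]),np.linalg.norm(g[2]-g[0]))
E
```

```text
[0.49421277 0.12932938 0.04566038] [0.62905508 0.21373258 0.03962064] [0.43340323 0.22099327 0.04236782]
top red [298.3 230.1] 93 [0.4946 0.1288 0.045 ] [0.027 0.026 0.008]
top green [266.4 179.7] 85 [0.629  0.2141 0.0454] [0.025 0.024 0.008]
top blue [262.  252.2] 93 [0.4348 0.2203 0.0452] [0.026 0.026 0.007]
0.15918420147740794 0.10930841687628631
side red [296.9 239.7] 96 [0.4929 0.1316 0.0449] [0.028 0.027 0.006]
side green [232.6 230.8] 83 [0.6261 0.2179 0.045 ] [0.028 0.026 0.006]
side blue [285.5 275. ] 113 [0.433  0.2233 0.0451] [0.029 0.029 0.007]
0.15871338947927488 0.10953054368531182
```

Both cameras agree within 4 mm. The heights come out at 45 mm and the spacings at 159 and 109 mm, which fits. Tool x is about (0.287,-0.958) and tool y about (-0.958,-0.287). I'll traverse high with the gripper shut.

Emit:
carry_out(
  rows=[
    [0, 0, 0, -0.041, -0.032, 0, 1],
    [0, 0, 0, -0.041, -0.032, 0, 1],
    [0, 0, 0, -0.041, -0.032, 0, 1],
    [0, 0, 0, -0.041, -0.032, 0, 1],
    [0, 0, 0, -0.041, -0.032, 0, 1],
    [0, 0, 0, -0.041, -0.032, 0, 1],
    [0, 0, 0, -0.041, -0.032, 0, 1],
    [0, 0, 0, -0.041, -0.032, 0, 1],
    [0, 0, 0, -0.041, -0.032, 0, 1],
    [0, 0, 0, -0.041, -0.032, 0, 1],
  ],
  newtons=20,
)

```text
time: 1.35
tcp_pos: [0.3826, -0.1604, 0.4045]
eef_rot: [0.802, -0.597, 0.0, -0.0]
force: [1.2, -0.3, -0.1]
finger_gap: -0.003
```

Emit:
carry_out(
  rows=[
    [0, 0, 0, -0.041, -0.032, 0, 1],
    [0, 0, 0, -0.041, -0.032, 0, 1],
    [0, 0, 0, -0.041, -0.032, 0, 1],
    [0, 0, 0, -0.041, -0.032, 0, 1],
    [0, 0, 0, -0.041, -0.032, 0, 1],
    [0, 0, 0, 0, 0, 0, 1],
    [0, 0, 0, 0, 0, 0, 1],
    [0, 0, 0, 0, 0, 0, 1],
  ],
)

```text
time: 2.35
tcp_pos: [0.4766, 0.0791, 0.4044]
eef_rot: [0.802, -0.598, -0.0, 0.0]
force: [0.7, -0.1, -0.2]
finger_gap: -0.004
```

```bash
python3 - <<'E'
from m import *
s=get_state(); print(s['time'],s['tcp_pos'],s['eef_rot'],s['force'],s['finger_gap'])
im,d,p=snap('wrist','w1')
R=caps(im,d,p,(.38,.8,.05,.35))
for k,v in R.items(): print(k,*v)
E
```

```text
2.35 [0.47663188 0.07906043 0.40442109] [ 8.01649148e-01 -5.97794697e-01 -1.15700944e-04  3.61452488e-04] [ 0.72151147 -0.0691077  -0.23534597] -0.0040352327399270395
red [270.6 179.4] 719 [0.494  0.1308 0.0443] [0.027 0.027 0.005]
green [209.5   1.5] 84 [0.6155 0.2128 0.0436] [0.006 0.015 0.006]
blue [159.  212.3] 770 [0.4347 0.223  0.0443] [0.029 0.029 0.006]
```

View pics/w1.png

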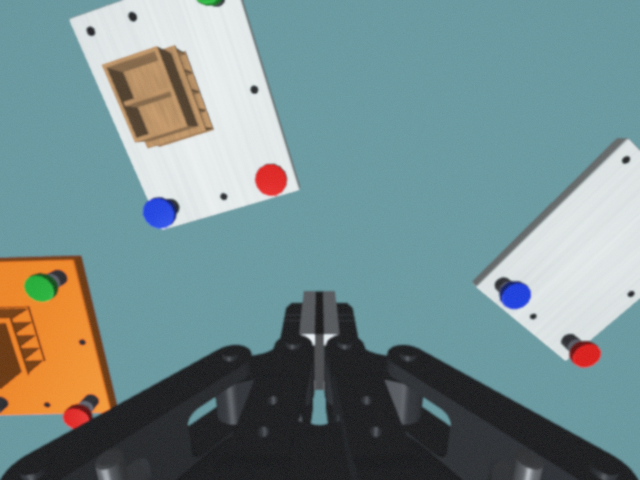

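The wrist view shows the work plate at upper left, with red at (271,179) and blue at (159,212). The shut fingertips are at (320,300). The measurements agree with the fixed cameras: red is (0.494,0.1305), green about (0.628,0.217) and blue (0.4345,0.2225). I'll move over red and stop just above it.

Emit:
carry_out(
  rows=[
    [0, 0, 0, -0.022, -0.016, 0, 1],
    [0, 0, 0, -0.022, -0.016, 0.01, 1],
    [0, 0, 0, 0, 0, 0.04, 1],
    [0, 0, 0, 0, 0, 0.05, 1],
    [0, 0, 0, 0, 0, 0.04, 1],
    [0, 0, 0, 0, 0, 0.025, 1],
    [0, 0, 0, 0, 0, 0.01, 1],
    [0, 0, 0, 0, 0, 0, 1],
    [0, 0, 0, 0, 0, 0, 1],
    [0, 0, 0, 0, 0, 0, 1],
  ],
)

```text
time: 3.65
tcp_pos: [0.4958, 0.1316, 0.2311]
eef_rot: [0.802, -0.597, 0.001, -0.001]
force: [1.0, -1.0, -0.2]
finger_gap: -0.001
```

Emit:
carry_out(
  rows=[
    [0, 0, 0, 0, 0.0015, 0.004, 1],
    [0, 0, 0, 0, 0, 0.004, 1],
    [0, 0, 0, 0, 0, 0.003, 1],
    [0, 0, 0, 0, 0, 0.002, 1],
    [0, 0, 0, 0, 0, 0.002, 1],
    [0, 0, 0, 0, 0, 0.001, 1],
    [0, 0, 0, 0, 0, 0, 1],
    [0, 0, 0, 0, 0, 0, 1],
  ],
)

```text
time: 4.65
tcp_pos: [0.4935, 0.131, 0.2137]
eef_rot: [0.802, -0.597, -0.0, 0.0]
force: [-2.7, -0.6, 4.2]
finger_gap: -0.005
```

```bash
python3 - <<'E'
from m import *
s=get_state(); print(s['time'],s['tcp_pos'],s['force'],s['finger_gap'])
im,d,p=snap('side','s1')
print(caps(im,d,p,(.38,.8,.05,.35)))
cv2.imwrite('pics/s1c.png',cv2.resize(im[180:320,190:350,::-1],None,fx=4,fy=4))
E
```

```text
4.65 [0.49348653 0.13102854 0.21371445] [-2.7467528  -0.59205098  4.19332255] -0.004704113802339576
{'red': (array([297. , 243.4]), np.int32(44), array([0.4874, 0.1363, 0.0402]), array([0.018, 0.025, 0.005])), 'green': (array([232.4, 230.8]), np.int32(80), array([0.6268, 0.2179, 0.0453]), array([0.027, 0.027, 0.006])), 'blue': (array([285.5, 275. ]), np.int32(114), array([0.4331, 0.2233, 0.0451]), array([0.026, 0.029, 0.006]))}
```

View pics/s1c.png

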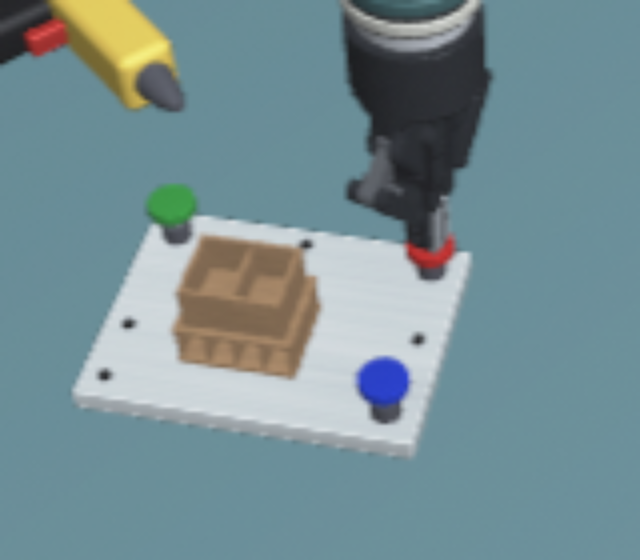

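Red has sunk about 4.5 mm (cap at 40 mm, 4.2 N) and the plate hasn't moved. I'll press a little deeper to be sure, then lift.

Emit:
carry_out(
  rows=[
    [0, 0, 0, 0, 0, 0.0015, 1],
    [0, 0, 0, 0, 0, 0, 1],
    [0, 0, 0, 0, 0, 0, 1],
  ],
)

```text
time: 5.08
tcp_pos: [0.4935, 0.1311, 0.2122]
eef_rot: [0.802, -0.597, -0.0, 0.0]
force: [-3.2, 0.3, 4.6]
finger_gap: -0.0
```

Emit:
carry_out(
  rows=[
    [0, 0, 0, 0, 0, -0.003, 1],
    [0, 0, 0, 0, 0, -0.005, 1],
    [0, 0, 0, 0, 0, -0.012, 1],
    [0, 0, 0, 0, 0, -0.02, 1],
    [0, 0, 0, 0, 0, -0.02, 1],
    [0, 0, 0, 0, 0, -0.02, 1],
    [0, 0, 0, 0, 0, 0, 1],
    [0, 0, 0, 0, 0, 0, 1],
  ],
)

```text
time: 6.08
tcp_pos: [0.4935, 0.131, 0.2919]
eef_rot: [0.802, -0.597, 0.0, -0.0]
force: [0.4, -0.6, -1.0]
finger_gap: -0.0
```

```bash
python3 - <<'E'
from m import *
s=get_state(); print(s['time'],s['tcp_pos'],s['force'],s['finger_gap'])
for n in('side','top'):
    im,d,p=snap(n,n+'2'); print(n)
    for k,v in caps(im,d,p,(.38,.8,.05,.35)).items(): print(k,*v)
E
```

```text
6.075 [0.49351868 0.13097888 0.29191394] [ 0.35562845 -0.6258549  -0.97941985] -2.7463715207628924e-05
side
red [296.9 239.7] 96 [0.4927 0.1315 0.0449] [0.028 0.029 0.007]
green [232.5 230.8] 83 [0.6264 0.2178 0.0451] [0.026 0.028 0.007]
blue [285.5 275. ] 114 [0.4333 0.223  0.0451] [0.028 0.029 0.007]
top
red [298.5 231.3] 68 [0.4904 0.1284 0.0453] [0.02  0.026 0.007]
blue [262.  252.1] 93 [0.4351 0.2213 0.0463] [0.026 0.026 0.007]
```

Red is back up and the plate is unmoved. On to green.

Emit:
carry_out(
  rows=[
    [0, 0, 0, -0.011, -0.0384, 0, 1],
    [0, 0, 0, -0.011, -0.0384, 0, 1],
    [0, 0, 0, -0.011, -0.0384, 0, 1],
    [0, 0, 0, -0.011, -0.0384, 0, 1],
    [0, 0, 0, 0, 0, 0.01, 1],
    [0, 0, 0, 0, 0, 0.03, 1],
    [0, 0, 0, 0, 0, 0.02, 1],
    [0, 0, 0, 0, 0, 0, 1],
    [0, 0, 0, 0, 0, 0, 1],
    [0, 0, 0, 0, 0, 0, 1],
  ],
)

```text
time: 7.42
tcp_pos: [0.6288, 0.2173, 0.2338]
eef_rot: [0.802, -0.597, 0.001, -0.001]
force: [0.2, 0.4, 0.9]
finger_gap: -0.0
```

Emit:
carry_out(
  rows=[
    [0, 0, 0, 0, 0, 0.005, 1],
    [0, 0, 0, 0, 0, 0.005, 1],
    [0, 0, 0, 0, 0, 0.003, 1],
    [0, 0, 0, 0, 0, 0.002, 1],
    [0, 0, 0, 0, 0, 0.002, 1],
    [0, 0, 0, 0, 0, 0.002, 1],
    [0, 0, 0, 0, 0, 0.001, 1],
    [0, 0, 0, 0, 0, 0, 1],
    [0, 0, 0, 0, 0, 0, 1],
    [0, 0, 0, 0, 0, 0, 1],
  ],
)

```text
time: 8.68
tcp_pos: [0.628, 0.2172, 0.2125]
eef_rot: [0.802, -0.597, -0.0, 0.0]
force: [-2.7, 0.6, 4.6]
finger_gap: 0.0
```

```bash
python3 - <<'E'
from m import *
s=get_state(); print(s['time'],s['tcp_pos'],s['force'],s['finger_gap'])
im,d,p=snap('side','s3')
for k,v in caps(im,d,p,(.38,.8,.05,.35)).items(): print(k,*v)
cv2.imwrite('pics/s3c.png',cv2.resize(im[180:320,190:350,::-1],None,fx=4,fy=4))
E
```

```text
8.675 [0.62801077 0.21719236 0.21248002] [-2.68341514  0.63410036  4.58695053] 0.0002522378377423502
red [296.9 239.7] 96 [0.4926 0.1318 0.045 ] [0.029 0.027 0.007]
green [233.2 234.7] 36 [0.6207 0.2217 0.039 ] [0.017 0.026 0.007]
blue [285.5 275. ] 114 [0.4331 0.2233 0.045 ] [0.027 0.028 0.007]
```

View pics/s3c.png

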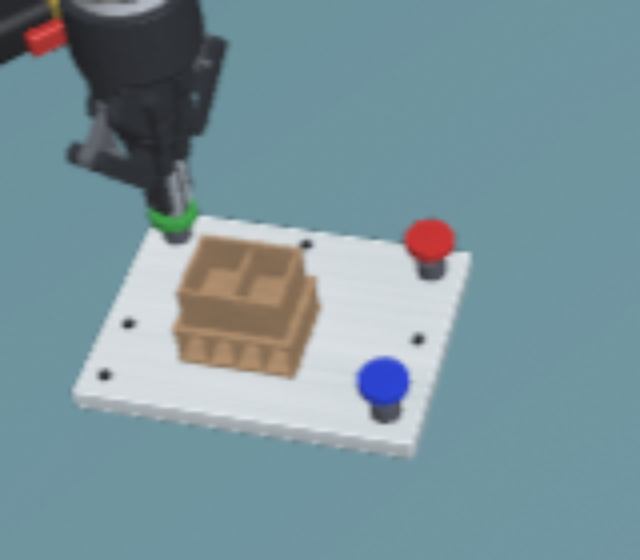

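Green has sunk about 5.5 mm, clear of the model, with the plate unmoved. I'll lift straight up and go to blue.

Emit:
carry_out(
  rows=[
    [0, 0, 0, 0, 0, -0.003, 1],
    [0, 0, 0, 0, 0, -0.005, 1],
    [0, 0, 0, 0, 0, -0.012, 1],
    [0, 0, 0, 0, 0, -0.03, 1],
    [0, 0, 0, 0, 0, -0.03, 1],
    [0, 0, 0, 0, 0, -0.01, 1],
    [0, 0, 0, 0, 0, 0, 1],
    [0, 0, 0, 0, 0, 0, 1],
  ],
)

```text
time: 9.72
tcp_pos: [0.6276, 0.2171, 0.3006]
eef_rot: [0.802, -0.597, -0.001, 0.001]
force: [-0.3, 0.4, -0.2]
finger_gap: -0.003
```

Emit:
carry_out(
  rows=[
    [0, 0, 0, -0.0121, 0.0368, 0, 1],
    [0, 0, 0, -0.0121, 0.0368, 0, 1],
    [0, 0, 0, -0.0121, 0.0368, 0, 1],
    [0, 0, 0, -0.0121, 0.0368, 0, 1],
    [0, 0, 0, -0.0121, 0.0368, 0, 1],
    [0, 0, 0, 0, 0, 0, 1],
    [0, 0, 0, 0, 0, 0, 1],
    [0, 0, 0, 0, 0, 0, 1],
  ],
)

```text
time: 10.72
tcp_pos: [0.4356, 0.2225, 0.3021]
eef_rot: [0.802, -0.597, 0.0, -0.0]
force: [0.2, -0.6, -0.2]
finger_gap: -0.003
```

```bash
python3 - <<'E'
from m import *
s=get_state(); print(s['time'],s['tcp_pos'],s['force'],s['finger_gap'])
im,d,p=snap('side','s4')
for k,v in caps(im,d,p,(.38,.8,.05,.35)).items(): print(k,*v)
E
```

```text
10.725 [0.43555929 0.22250608 0.3021079 ] [ 0.19706678 -0.59500795 -0.22389629] -0.002818553244086815
red [297.  239.7] 95 [0.4928 0.1314 0.0448] [0.026 0.029 0.007]
green [232.4 230.8] 82 [0.6266 0.2179 0.0451] [0.029 0.029 0.006]
blue [285.5 275. ] 114 [0.4328 0.2235 0.045 ] [0.028 0.03  0.007]
```

Green is back up. Pressing blue: 0.302 to 0.2122 is 90 mm down.

Emit:
carry_out(
  rows=[
    [0, 0, 0, 0, 0.001, 0.02, 1],
    [0, 0, 0, 0, 0, 0.03, 1],
    [0, 0, 0, 0, 0, 0.015, 1],
    [0, 0, 0, 0, 0, 0.005, 1],
    [0, 0, 0, 0, 0, 0, 1],
    [0, 0, 0, 0, 0, 0, 1],
  ],
)

```text
time: 11.52
tcp_pos: [0.4342, 0.2224, 0.2332]
eef_rot: [0.802, -0.597, 0.0, -0.001]
force: [0.1, 0.0, 0.4]
finger_gap: 0.001
```

Emit:
carry_out(
  rows=[
    [0, 0, 0, 0, 0, 0.005, 1],
    [0, 0, 0, 0, 0, 0.005, 1],
    [0, 0, 0, 0, 0, 0.003, 1],
    [0, 0, 0, 0, 0, 0.002, 1],
    [0, 0, 0, 0, 0, 0.002, 1],
    [0, 0, 0, 0, 0, 0.002, 1],
    [0, 0, 0, 0, 0, 0.001, 1],
    [0, 0, 0, 0, 0, 0, 1],
    [0, 0, 0, 0, 0, 0, 1],
    [0, 0, 0, 0, 0, 0, 1],
  ],
)

```text
time: 12.78
tcp_pos: [0.4334, 0.2221, 0.2123]
eef_rot: [0.802, -0.597, -0.0, 0.0]
force: [-3.0, -0.9, 5.3]
finger_gap: 0.002
```

```bash
python3 - <<'E'
from m import *
s=get_state(); print(s['time'],s['tcp_pos'],s['force'],s['finger_gap'])
im,d,p=snap('side','s5')
for k,v in caps(im,d,p,(.38,.8,.05,.35)).items(): print(k,*v)
cv2.imwrite('pics/s5c.png',cv2.resize(im[180:320,190:350,::-1],None,fx=4,fy=4))
E
```

```text
12.775 [0.43344918 0.22209866 0.21232295] [-2.96414151 -0.90588189  5.27573707] 0.0017776118341424894
red [300.9 240.8] 18 [0.4834 0.1267 0.045 ] [0.012 0.015 0.006]
green [232.5 230.8] 83 [0.6263 0.2177 0.0447] [0.026 0.027 0.007]
blue [285.6 279.3] 52 [0.4274 0.2281 0.0385] [0.022 0.026 0.006]
```

View pics/s5c.png

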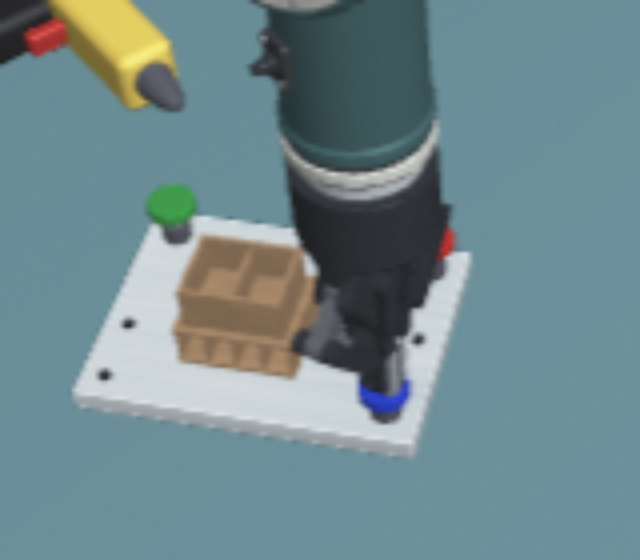

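Blue has sunk about 6 mm and the other two stay up. Lifting clear.

Emit:
carry_out(
  rows=[
    [0, 0, 0, 0, 0, -0.003, 1],
    [0, 0, 0, 0, 0, -0.005, 1],
    [0, 0, 0, 0, 0, -0.012, 1],
    [0, 0, 0, 0, 0, -0.04, 1],
    [0, 0, 0, 0, 0, -0.05, 1],
    [0, 0, 0, 0, 0, -0.05, 1],
    [0, 0, 0, 0, 0, -0.02, 1],
    [0, 0, 0, 0, 0, 0, 1],
    [0, 0, 0, 0, 0, 0, 1],
    [0, 0, 0, 0, 0, 0, 1],
  ],
)

```text
time: 14.08
tcp_pos: [0.4331, 0.2219, 0.3903]
eef_rot: [0.802, -0.597, -0.001, 0.001]
force: [0.3, -0.4, -0.5]
finger_gap: 0.003
```

```bash
python3 - <<'E'
from m import *
s=get_state(); print(s['time'],s['tcp_pos'],s['force'])
im,d,p=snap('side','s6')
for k,v in caps(im,d,p,(.38,.8,.05,.35)).items(): print(k,*v)
E
```

```text
14.075 [0.43305801 0.22190778 0.39031656] [ 0.2508882  -0.39788014 -0.5189383 ]
red [297.  239.7] 95 [0.4927 0.1315 0.0451] [0.027 0.028 0.007]
green [232.4 230.8] 80 [0.6267 0.2177 0.0451] [0.026 0.026 0.007]
blue [285.5 275.1] 115 [0.4331 0.2231 0.045 ] [0.027 0.029 0.006]
```

View pics/s6.png

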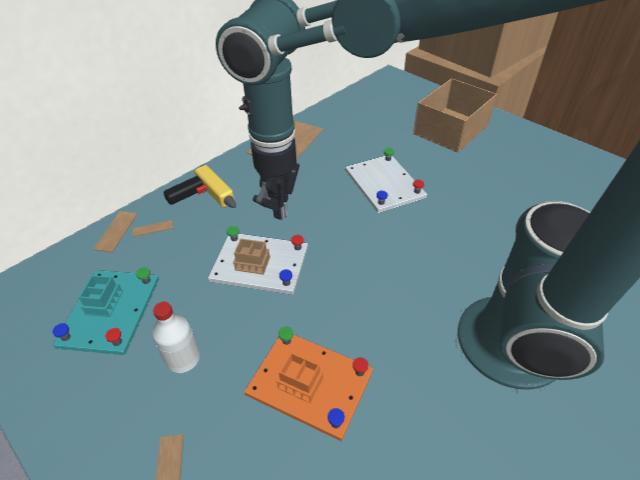

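All three caps are up at the pixels where they started: red (297,240), green (232,231), blue (285,275). The tool is well clear and nothing else has moved.

```bash
python3 -c "
from workcell import *
print(job_done())"
```

```text
the job is handed in; nothing more can be done
None
```

I pressed the work plate's studs in the order red, green, blue with the gripper shut, letting each spring back before the next, then lifted clear and handed the job in.

| Stud | Depth pressed (approx.) | Force at the wrist |
|---|---|---|
| Red | 6 mm | 4.6 N |
| Green | 5.5 mm | 4.6 N |
| Blue | 6 mm | 5.3 N |

Red's depth comes from the tool height. The camera saw it at about 4.5 mm, and I then pressed 1.5 mm further. Green and blue were measured on camera while pressed.

**Last checks:** In the final side view all three caps are back at 45 mm and at their starting pixels (within 0.2 px), so the plate did not shift. The spare plate and the look-alikes look undisturbed. The fingertips ended about 0.22 m above the bench at 14.1 s, with only noise-level force (under 1 N).

**Disagreements:**
- **Camera positions:** the cameras differed by up to 4 mm on the cap positions, within their calibration error. I aimed between them.
- **Sideways force:** each press showed about 3 N of sideways force, with no visible movement of the plate.

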